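Rack the cutting dies for the next leather job

TASK

Get the four cutting dies ready for the press: take them from the yellow store rack and stand each one upright and centred in the slot of the plywood job rack beside the card pattern of the part that it cuts, so that the dies stand in the same order as the row of patterns. Every board must stand right down on the rack's floor, and leave the pattern weight and the jar where they are.

Things in the scene. Friction and masses are not known exactly. Their poses are not given: they have to be found in the camera images.
- die_disc: Loose cutting die: plywood board 18 mm thick (own x), 84 mm wide (the narrowest) (own y), 112 mm high (z), with a blade outline of a 44 mm disc standing 7 mm proud on its +x face, 30 to 75 mm above the underside; grip the bare top 35 mm across the 18 mm. Origin: centre of the underside. All dies start upright in the yellow store rack, floor 12 mm above the table, 64 mm apart along own x.
- die_tag: Loose cutting die: plywood board 18 mm thick (own x), 104 mm wide (own y), 112 mm high (z), with a blade outline of a luggage tag 64 x 44 mm, square at one end and pointed at the other standing 7 mm proud on its +x face, 30 to 75 mm above the underside; grip the bare top 35 mm across the 18 mm. Origin: centre of the underside. About 35 mm are free between neighbours: do not open fully.
- die_strap: Loose cutting die: plywood board 18 mm thick (own x), 122 mm wide (own y), 112 mm high (z), with a blade outline of a strap piece 80 x 40 mm with two half-round ends standing 7 mm proud on its +x face, 30 to 75 mm above the underside; grip the bare top 35 mm across the 18 mm. Origin: centre of the underside. 0.15 to 0.31 kg.
- die_pocket: Loose cutting die: plywood board 18 mm thick (own x), 140 mm wide (the widest) (own y), 112 mm high (z), with a blade outline of a pocket 96 x 44 mm, a rectangle with a notch in the middle of one long side standing 7 mm proud on its +x face, 30 to 75 mm above the underside; grip the bare top 35 mm across the 18 mm. Origin: centre of the underside.
- card_disc: Flat card, a 44 mm disc, 3 mm thick, fixed on the ledge of the plywood job rack. Origin: centre of its outline, underside, level with the rack's floor (12 mm above the table). Its slot runs along its y; the middle of the slot's floor is 127 mm away along its -y, at the same height. Each slot is 38 mm wide (x) at the floor, 52 mm at the top of its 42 mm high, 110 mm long dividers.
- card_tag: Flat card, a luggage tag 64 x 44 mm, square at one end and pointed at the other, 3 mm thick, fixed on the ledge of the plywood job rack. Origin: centre of its outline, underside, level with the rack's floor (12 mm above the table). Its slot runs along its y; the middle of the slot's floor is 127 mm away along its -y, at the same height. Slots are 64 mm apart along x.
- card_strap: Flat card, a strap piece 80 x 40 mm with two half-round ends, 3 mm thick, fixed on the ledge of the plywood job rack. Origin: centre of its outline, underside, level with the rack's floor (12 mm above the table). Its slot runs along its y; the middle of the slot's floor is 127 mm away along its -y, at the same height. Long boards overhang the dividers' ends.
- card_pocket: Flat card, a pocket 96 x 44 mm, a rectangle with a notch in the middle of one long side, 3 mm thick, fixed on the ledge of the plywood job rack. Origin: centre of its outline, underside, level with the rack's floor (12 mm above the table). Its slot runs along its y; the middle of the slot's floor is 127 mm away along its -y, at the same height.
- weight: Bystander: dark steel pattern weight with a knob, 64 mm across, 54 mm high, standing loose on the table outside one of the racks. Origin: centre of its underside.
- jar: Bystander: closed jar, 56 mm across, 75 mm high, standing loose on the table outside one of the racks. Origin: centre of its underside.
There are look-alikes about, which are no part of the job. What is shaped like the die_tag but black or purple is not meant.

How it is judged:
At the end, for the whole second after the job is handed in: Each die stands in the job-rack slot beside its own card: its origin within 16 mm of the slot's middle across the slot and 15 mm along it, down on the floor (-4 to +7 mm), leaning less than 0.3 rad, within 0.2 rad of the slot's direction, released and at rest (x of die_disc in the frame of card_disc between -0.016 and 0.016 m and y of die_disc in the frame of card_disc between -0.142 and -0.112 m and z of die_disc in the frame of card_disc between -0.004 and 0.007 m and angle between each of die_disc, die_tag, die_strap, die_pocket's own z axis and vertical below 0.3 rad and angle between the y axis of die_disc and the y axis of card_disc, either way round below 0.2 rad and linear speed of each of die_disc, die_tag, die_strap, die_pocket below 0.02 m/s and angular speed of each of die_disc, die_tag, die_strap, die_pocket below 0.3 rad/s and contact force between each of die_disc, die_tag, die_strap, die_pocket and the fingers below 0.05 N and x of die_tag in the frame of card_tag between -0.016 and 0.016 m and y of die_tag in the frame of card_tag between -0.142 and -0.112 m and z of die_tag in the frame of card_tag between -0.004 and 0.007 m and angle between the y axis of die_tag and the y axis of card_tag, either way round below 0.2 rad and x of die_strap in the frame of card_strap between -0.016 and 0.016 m and y of die_strap in the frame of card_strap between -0.142 and -0.112 m and z of die_strap in the frame of card_strap between -0.004 and 0.007 m and angle between the y axis of die_strap and the y axis of card_strap, either way round below 0.2 rad and x of die_pocket in the frame of card_pocket between -0.016 and 0.016 m and y of die_pocket in the frame of card_pocket between -0.142 and -0.112 m and z of die_pocket in the frame of card_pocket between -0.004 and 0.007 m and angle between the y axis of die_pocket and the y axis of card_pocket, either way round below 0.2 rad); the robot touches nothing.
It fails at once if the pattern weight is pushed more than 20 mm or tipped over (distance of weight from where it was at the start of the episode above 0.02 m or angle between weight's own z axis and vertical above 0.5 rad).
It fails at once if the jar is pushed more than 20 mm or tipped over (distance of jar from where it was at the start of the episode above 0.02 m or angle between jar's own z axis and vertical above 0.5 rad).
It also fails if it takes over 109 s, if anything falls off the work surface, if the arm or the gripper's body presses on something with over 40 N, if the wrist force passes 120 N, or if a joint passes its speed limit or range.

ROBOT

A 7-joint arm with a two-finger parallel gripper is mounted at the origin on the work surface. World frame = base frame: x ahead of the robot, y to its left, z up, the work surface at z = 0. Lengths are in m, angles in rad, forces in N, time in s.
With the tool pointing down it reaches from about 0.425 to 0.95 m from the base axis. Payload 16.7 kg.
Tool frame: the origin (TCP) lies on the centre line of the jaws, within the pads' length; the fingertips stand ctrl.tips_ahead ahead of it and the grasp point (between the pads) lies 8 mm behind it (ctrl.tips_ahead is the distance from the TCP to the fingertips, in m); z points along the fingers, y is the line along which they close (so a half turn about z gives the same grasp; the last joint's range is limited). The gripper opens to 94 mm and grips with 3 to 60 N. Pads are 16 mm wide; open, the fingers measure 119 mm over their backs; the gripper's body (75 mm by 177 mm) begins 78 mm behind the grasp point.
Start: joints at [-1.381, 0.426, 0.074, 1.606, -0.034, 1.111, -0.067], TCP at [0.224, 0.637, 0.216] pointing down, gripper open.
Joint ranges: [-2.85, 2.85], [-0.5, 2.14], [-1.23, 1.37], [0.21, 2.46], [-1.02, 4.16], [0.16, 2.05], [-2.73, 2.73]. Speed limits (rad/s): [1.89, 1.89, 2.39, 2.39, 3.01, 3.01, 3.01].

INTERFACE

Orientations are given as [roll, pitch, yaw] about the fixed x, y, z axes, in that order (R = Rz(yaw) Ry(pitch) Rx(roll)).
In Python, from station import ctrl, viewer, hand_in, spotter gives the robot as it stands.
- The arm moves only by the tool play_rows, never from a script. Its argument "deltas" is one flat list of numbers, 7 for each row, row after row: the shift along the tool's x, y, z in m, then the turn, a rotation vector about the tool's x, y, z in degrees, then the opening in per cent of the stroke, from 0 (shut) to 100 (fully open). A call has 1 to 12 rows; each row is the pose to reach, as a shift and turn from the pose commanded when the call began, along the tool's axes at that moment; what a row does not reach only later rows make up. A row lasts 1/10 s, in which the tool goes at most 50 mm and 8.59 degrees, less where a joint would pass 70% of its speed; a pose out of reach is approached as far as the arm can. A call with a gripper value outside its range is refused whole. The fingers move at their own pace and stop on an object; "newtons" is the grip in N (left out, the last holds). Time passes only in rows, so rows that repeat a pose let the fingers close. It gives the time, the measured TCP pose, the force, the opening and the grip force at its end, in the units of the state.
- ctrl.get_obs(): the state, without advancing time (a new reading comes with each control period).
- viewer.read_camera(name): name is "side" or "top"; returns a dict with "frame" (384x512x3 uint8, red, green, blue), "camera_matrix" (3x3 intrinsics, pixels), "R" (3x3) and "t" (3): a world point X has camera coordinates R X + t. Camera axes: x right, y down, z forward; pixel columns grow to the right and rows downward; lengths in m; the calibration is good to about 2 mm. A picture is of the moment at which its call begins. There is no depth.
- hand_in(): hands the job in; it is judged then, once.
Trained networks look in a picture, given as the dict that the camera call returned (one of the last four; its "shot" number tells which), for a name from the list of things; names that differ only in an ending like _2 or _b are one class to them, and where a whole thing is asked for, a point or a joint stands for the part that bears it (a point fixed in the world has none). Each returns a list of dicts, best first, with "p" (0 to 1); they miss things now and then, are a little off and sometimes report something else, mostly with a low value. They report only what shows in the picture. A call takes as long as a camera call. They do not tell look-alikes from the thing itself.
- spotter.silhouettes(picture, name): "pixels" (384x512 bool, what is visible of it) and "bbox" ([left, top, width, height] in pixels, round what is visible of it).
The state is a dict: "t": time; "q": joint angles; "qvel": joint speeds; "effort": joint torques, N m; "position": TCP position; "orientation": TCP orientation; "ft_force": force on the tool from outside, world axes, zero at the start; "moment": the same for the moment, N m; "width": finger opening in m; "grip_force": force on a finger pad.
Only numpy, scipy, OpenCV 4.12 (cv2) and the standard library are available. Lean on these libraries where they do the work, as an engineer would, in place of code of your own. Each camera call takes 0.05 s, during which the arm holds its last target. There are 200 camera calls.

## Working session

There is one attempt and no reset: what is moved stays moved. The work goes in short steps, Python scripts to look and compute and a tool call to move; the robot and the scene stay as the last step left them, time stands still between calls to the robot, and variables do not carry over. Pictures are saved under pics/ and viewed, at most 14 in all, crops included, and the job is handed in when it is done.

Besides the shell and the picture viewer there is one more tool, called after ">>>" in YAML: its name, and indented under it one key for each argument. play_rows: Moves the arm, as the interface text tells. Its arguments: {"type":"object","properties":{"deltas":{"type":"array","items":{"type":"number"}},"newtons":{"type":"number"}},"required":["deltas"]}

```bash
mkdir -p pics; cat > h.py <<'E'
import numpy as np, cv2
from station import ctrl, viewer, spotter
def shot(n,save=None):
    p=viewer.read_camera(n)
    if save: cv2.imwrite('pics/'+save,p['frame'][:,:,::-1])
    return p
def ray(p,uv,z):
    K,R,t=map(np.array,(p['camera_matrix'],p['R'],p['t']))
    c=-R.T@t; d=R.T@np.linalg.inv(K)@np.array([uv[0],uv[1],1.]); return c+d*(z-c[2])/d[2]
def proj(p,X):
    c=np.array(p['R'])@np.array(X)+np.array(p['t']); q=np.array(p['camera_matrix'])@c; return q[:2]/q[2]
E
python3 - <<'E'
from h import *
a=shot('top','t0.png'); b=shot('side','s0.png')
print(ctrl.get_obs(),ctrl.tips_ahead)
for p in (a,b):
    R=np.array(p['R']);print('cam',-R.T@np.array(p['t']),R[2],p['camera_matrix'][0][0])
    for n in 'die_disc die_tag die_strap die_pocket card_disc card_tag card_strap card_pocket weight jar'.split():
        for s in spotter.silhouettes(p,n)[:3]:
            ys,xs=np.nonzero(s['pixels']); print(n,round(s['p'],2),s['bbox'],xs.mean().round(1),ys.mean().round(1))
E
```

```text
{'t': 0.1, 'q': array([-1.38148881,  0.42665548,  0.0738269 ,  1.60653304, -0.03412763,
        1.11079   , -0.06710457]), 'qvel': array([ 0.00134638, -0.00197085,  0.00178505, -0.00054947, -0.00064241,
       -0.00012914,  0.00103068]), 'effort': array([ 9.00267914e-03, -9.37460446e+01,  3.67705777e+00, -4.55044699e+01,
       -4.86773718e-02,  1.65164913e-02,  2.54721130e-05]), 'position': array([0.22422026, 0.63627117, 0.21585856]), 'orientation': array([-3.14046542e+00,  4.25662426e-05,  2.80276075e+00]), 'ft_force': array([-0.57128843, -0.23674999, -0.46187683]), 'moment': array([0.03024171, 0.0172632 , 0.00817583]), 'grip_force': 0.0, 'width': 0.09363376967362923} 0.011
cam [2.85154354e-01 3.59803264e-04 1.32654447e+00] [ 0.18182082 -0.00325888 -0.98332628] 416.4383490900631
die_disc 0.96 [299.6, 164.6, 30.5, 17.6] 311.3 172.6
die_tag 0.61 [290.0, 187.0, 40.5, 15.2] 308.6 193.3
die_tag 0.57 [345.4, 141.7, 37.1, 25.9] 363.9 153.5
die_tag 0.53 [355.4, 227.3, 32.2, 20.7] 369.3 238.7
die_strap 0.74 [286.6, 212.3, 39.8, 9.7] 308.3 213.6
die_pocket 0.65 [285.5, 149.4, 57.1, 12.8] 312
[... 254 characters left out ...]
 25.7, 13.3] 196.1 155.2
card_pocket 0.31 [180.8, 205.9, 18.3, 15.5] 189.4 213.9
weight 0.76 [379.1, 186.9, 24.2, 22.5] 390.9 201.6
jar 0.87 [111.2, 179.3, 21.7, 24.9] 123.2 190.9
cam [ 0.1705621  -0.80555794  0.99328649] [ 0.27398039  0.61130898 -0.74245275] 385.62086230040296
die_disc 0.57 [282.5, 189.7, 14.3, 44.1] 289.9 212.0
die_tag 0.85 [240.9, 266.1, 35.8, 41.1] 257.5 286.3
die_tag 0.75 [259.8, 193.1, 21.4, 51.8] 269.7 218.6
die_strap 0.78 [237.2, 199.6, 24.1, 52.7] 250.9 224.4
card_disc 0.66 [236.1, 149.0, 12.6, 12.2] 242.5 153.5
card_tag 0.59 [204.7, 155.0, 11.7, 13.7] 210.1 163.1
card_pocket 0.63 [251.1, 141.2, 18.7, 15.1] 258.2 148.7
jar 0.73 [199.2, 111.2, 13.6, 20.9] 207.0 121.6
```

```bash
python3 -c "
import cv2
for n in('t0','s0'): pass
"; ls pics
```

```text
s0.png
t0.png
```

View pics/t0.png

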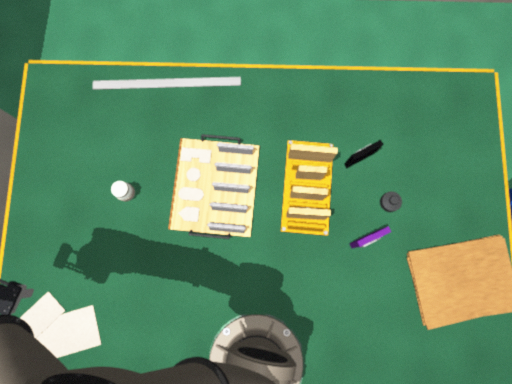

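View pics/s0.png

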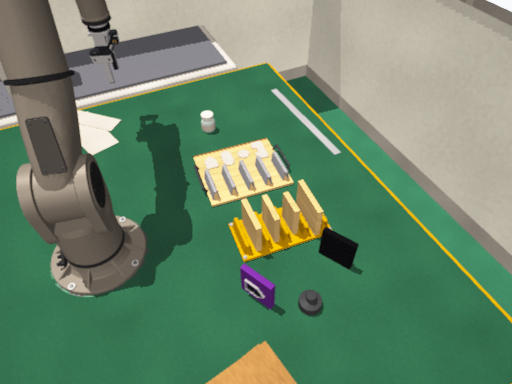

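The top view shows the job rack at about (215,188), with cards near (196,155), (193,174), (191,194) and (190,214). The yellow store rack is at (308,188) with boards at rows 153, 172, 193 and 213. The tag look-alikes are black at (364,153) and purple at (370,238), both outside the rack. One enlarged crop should confirm which card is which.

```bash
python3 - <<'E'
from h import *
f=cv2.imread('pics/t0.png')[130:242,165:345]
cv2.imwrite('pics/c0.png',cv2.resize(f,None,fx=4.4,fy=4.4,interpolation=cv2.INTER_CUBIC))
f=cv2.imread('pics/s0.png')[130:260,185:335]
cv2.imwrite('pics/c1.png',cv2.resize(f,None,fx=4.5,fy=4.5,interpolation=cv2.INTER_CUBIC))
E
```

```text
(no output)
```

View pics/c0.png

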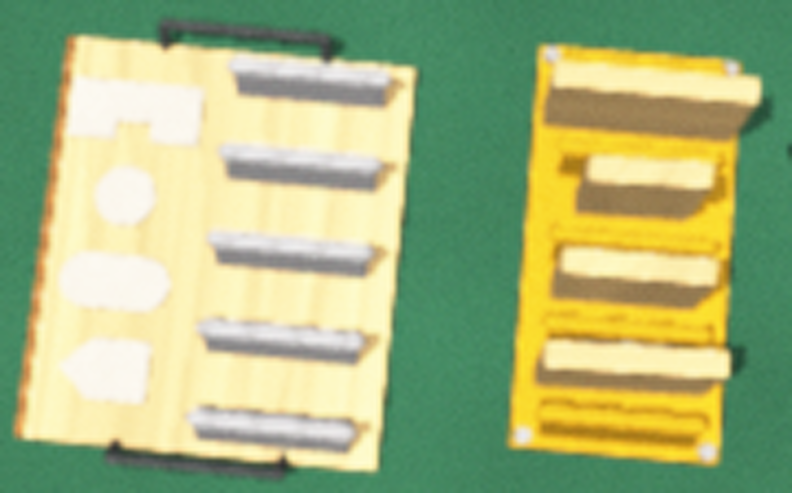

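View pics/c1.png

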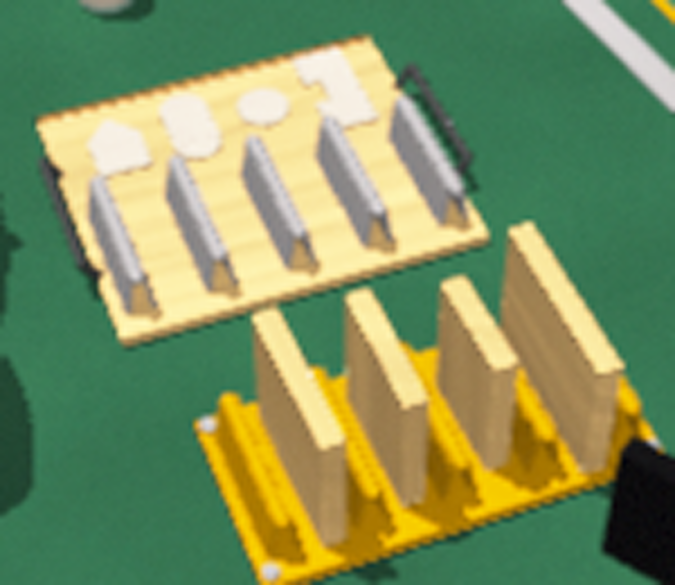

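Cards from far to near are pocket, disc, strap, tag. Dies in the store from far to near, by width, are pocket, disc, tag, strap. Tag candidates: the rack board at (309,193) against black (364,153) and purple (370,238). The plain plywood board in the rack is the one meant, because the look-alikes are black and purple. Next I triangulate.

```bash
python3 - <<'E'
from h import *
a=shot('top');b=shot('side')
T=lambda c:((np.array(c,float)+.5)/4.4-.5+[165,130]); S=lambda c:((np.array(c,float)+.5)/4.5-.5+[185,130])
tc=dict(pocket=[(555,65),(760,80),(757,104),(553,88)],disc=[(589,157),(716,166),(714,188),(586,178)],tag=[(562,249),(720,261),(716,284),(560,274)],strap=[(545,342),(732,352),(730,376),(543,364)])
sc=dict(pocket=[(510,228),(622,365),(597,378),(535,224)],disc=[(442,283),(464,278),(515,365),(493,378)],tag=[(347,296),(370,290),(427,398),(405,410)],strap=[(253,316),(276,309),(343,438),(318,450)])
def P(p): return np.array(p['camera_matrix'])@np.c_[p['R'],p['t']]
for n in tc:
    q=[ray(a,T(c),.124)[:2] for c in tc[n]]
    d=(q[0]+q[3]-q[1]-q[2])/2
    s=ray(b,np.mean([S(c) for c in sc[n]],0),.124)[:2]
    X=cv2.triangulatePoints(P(a),P(b),np.mean([T(c) for c in tc[n]],0),np.mean([S(c) for c in sc[n]],0)).ravel();
    print(n,np.mean(q,0).round(4),s.round(4),(X[:3]/X[3]).round(4),'len',np.linalg.norm(d).round(4),'ydir yaw',np.degrees(np.arctan2(-d[0],d[1])).round(1))
print('cards')
for n,c,s in [('pocket',(135,110),None),('disc',(125,195),(263,106)),('strap',(115,281),(190,126)),('tag',(108,371),None)]:
    print(n,ray(a,T(c),.015)[:2].round(4), ray(b,S(s),.015)[:2].round(4) if s else '')
for c in [(72,37),(415,66),(380,470),(17,438)]: print('corner',ray(a,T(c),.012)[:2].round(4))
for c in [(123,342),(487,241),(372,38),(38,119)]: print('scorner',ray(b,S(c),.012)[:2].round(4))
print('dividers top ends')
for c,e in [((235,62),(392,77)),((223,149),(382,163)),((210,238),(372,252)),((201,325),(365,340)),((190,412),(355,428))]: print(ray(a,T(c),.054)[:2].round(4),ray(a,T(e),.054)[:2].round(4))
E
```

```text
pocket [ 0.6331 -0.1622] [ 0.6337 -0.166 ] [ 0.635  -0.163   0.1199] len 0.1394 ydir yaw -3.4
disc [ 0.5716 -0.1585] [ 0.5693 -0.1621] [ 0.5721 -0.1589  0.1196] len 0.0861 ydir yaw -3.3
tag [ 0.5066 -0.1503] [ 0.5062 -0.1536] [ 0.5074 -0.1508  0.1202] len 0.105 ydir yaw -3.0
strap [ 0.445  -0.1487] [ 0.4428 -0.1513] [ 0.4447 -0.1489  0.1208] len 0.1238 ydir yaw -2.3
cards
pocket [0.6375 0.2083] 
disc [0.5731 0.2127] [0.5718 0.2119]
strap [0.5091 0.217 ] [0.5072 0.2154]
tag [0.4434 0.2189] 
corner [0.6936 0.2583]
corner [0.6761 0.0022]
corner [0.3762 0.0218]
corner [0.3944 0.2821]
scorner [0.375  0.0203]
scorner [ 0.6682 -0.0047]
scorner [0.6947 0.2551]
scorner [0.3963 0.2817]
dividers top ends
[0.6641 0.1318] [0.6551 0.0186]
[0.5995 0.1381] [0.5914 0.0244]
[0.5346 0.1449] [0.5267 0.0301]
[0.4723 0.1488] [0.4638 0.0336]
[0.4111 0.154 ] [0.4021 0.0391]
```

```bash
cat >> h.py <<'E'
from scipy.spatial.transform import Rotation as Ro
def go(x,y,z,d=-3.6,cur=None):
    o=ctrl.get_obs(); p,r=(o['position'],o['orientation']) if cur is None else cur
    R=Ro.from_euler('xyz',r); G=Ro.from_euler('xyz',[np.pi,0,np.radians(d+90)])
    print('shift',R.inv().apply(np.array([x,y,z])-p).round(4),'turn',(R.inv()*G).as_rotvec(degrees=True).round(2))
E
python3 -c "
from h import *
go(.571,-.16,.25)"
```

```text
shift [-0.5917 -0.6361 -0.0335] turn [-0.    0.   74.19]
```

>>> play_rows:
  deltas: [-0.591,-0.636,-0.034,0,0,74.2,47,-0.591,-0.636,-0.034,0,0,74.2,47,-0.591,-0.636,-0.034,0,0,74.2,47,-0.591,-0.636,-0.034,0,0,74.2,47,-0.591,-0.636,-0.034,0,0,74.2,47,-0.591,-0.636,-0.034,0,0,74.2,47,-0.591,-0.636,-0.034,0,0,74.2,47,-0.591,-0.636,-0.034,0,0,74.2,47,-0.591,-0.636,-0.034,0,0,74.2,47,-0.591,-0.636,-0.034,0,0,74.2,47,-0.591,-0.636,-0.034,0,0,74.2,47,-0.591,-0.636,-0.034,0,0,74.2,47]
  newtons: 30

```text
t: 2.4
position: [0.4637, 0.0848, 0.2405]
orientation: [3.141, -0.001, 1.508]
ft_force: [1.6, 0.7, -0.6]
width: 0.0443
grip_force: 0.0
```

```bash
python3 -c "
from h import *
print(ctrl.get_obs()['t'])
go(.571,-.16,.2)"
```

```text
2.4
shift [-0.2376  0.1224  0.0403] turn [ 0.04 -0.06 -0.  ]
```

>>> play_rows:
  deltas: [-0.238,0.122,0.04,0,0,0,47,-0.238,0.122,0.04,0,0,0,47,-0.238,0.122,0.04,0,0,0,47,-0.238,0.122,0.04,0,0,0,47,-0.238,0.122,0.04,0,0,0,47,-0.238,0.122,0.04,0,0,0,47,-0.238,0.122,0.04,0,0,0,47,-0.238,0.122,0.04,0,0,0,47,-0.238,0.122,0.04,0,0,0,47]

```text
t: 3.3
position: [0.5699, -0.1573, 0.2001]
orientation: [3.142, -0.001, 1.509]
ft_force: [0.8, 0.7, 0.2]
width: 0.0441
grip_force: 0.0
```

```bash
python3 - <<'E'
from h import *
b=shot('side'); print(ctrl.get_obs()['t']); go(.571,-.16,.104)
cv2.imwrite('pics/s1.png',cv2.resize(b['frame'][120:260,180:340,::-1],None,fx=4,fy=4,interpolation=cv2.INTER_CUBIC))
E
```

```text
3.35
shift [-0.0029  0.0012  0.0962] turn [ 0.01 -0.04  0.08]
```

View pics/s1.png

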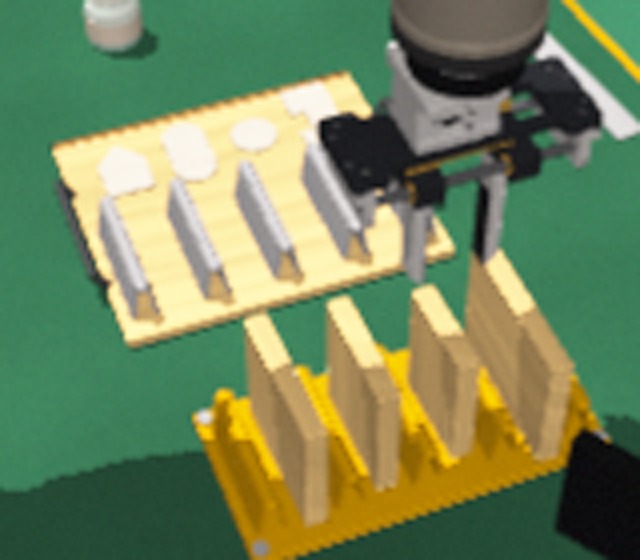

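The fingers, at (415,265) and (485,240) in the crop, straddle the disc board's line, so I descend and close. Then I lift.

>>> play_rows:
  deltas: [-0.002,0.001,0.03,0,0,0,47,-0.002,0.001,0.06,0,0,0,47,-0.002,0.001,0.085,0,0,0,47,-0.002,0.001,0.096,0,0,0,47,-0.002,0.001,0.096,0,0,0,47,-0.002,0.001,0.096,0,0,0,5,-0.002,0.001,0.096,0,0,0,5,-0.002,0.001,0.096,0,0,0,5,-0.002,0.001,0.096,0,0,0,5,-0.002,0.001,0.096,0,0,0,5,-0.002,0.001,0.096,0,0,0,5]
  newtons: 30

```text
t: 4.45
position: [0.5714, -0.1606, 0.1047]
orientation: [3.14, -0.0, 1.508]
ft_force: [-1.4, 1.3, 7.6]
width: 0.0177
grip_force: 29.9
```

>>> play_rows:
  deltas: [0,0,-0.03,0,0,0,5,0,0,-0.07,0,0,0,5,0,0,-0.11,0,0,0,5,0,0,-0.14,0,0,0,5,0.02,-0.002,-0.15,0,0,0,5,0.055,-0.005,-0.15,0,0,0,5,0.095,-0.009,-0.15,0,0,0,5,0.135,-0.013,-0.15,0,0,0,5,0.175,-0.017,-0.15,0,0,0,5,0.21,-0.02,-0.15,0,0,0,5,0.235,-0.022,-0.15,0,0,0.3,5,0.245,-0.023,-0.15,0,0,0.3,5]

```text
t: 5.65
position: [0.5629, 0.0883, 0.2538]
orientation: [-3.141, -0.0, 1.506]
ft_force: [-0.6, -0.9, -2.6]
width: 0.0176
grip_force: 29.9
```

```bash
python3 - <<'E'
from h import *
a=shot('top'); b=shot('side'); o=ctrl.get_obs(); print(o['t'],o['position'],o['width'],o['grip_force']); go(.5639,.0853,.104,-3.9)
A=cv2.resize(a['frame'][130:242,165:345,::-1],(720,448),interpolation=cv2.INTER_CUBIC)
B=cv2.resize(b['frame'][60:230,170:340,::-1],(560,560),interpolation=cv2.INTER_CUBIC)
cv2.imwrite('pics/s2.png',B);cv2.imwrite('pics/t2.png',A)
E
```

```text
5.75 [0.56315249 0.08650335 0.25382099] 0.018076930617666864 29.927588403224945
shift [-0.0011  0.0009  0.1498] turn [-0.02  0.01  0.11]
```

View pics/s2.png

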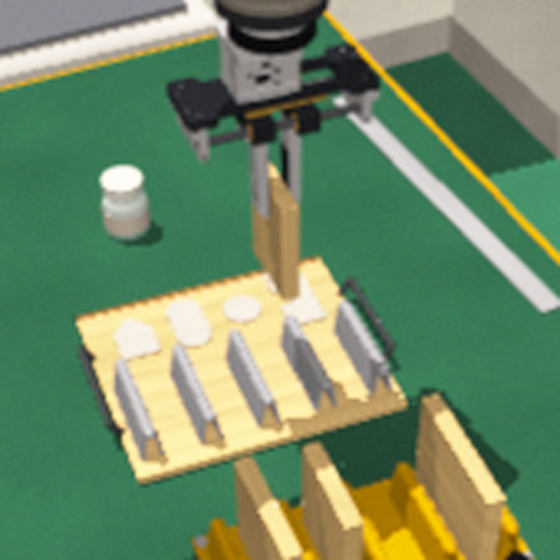

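The disc board is held upright at (278,240), above its slot. I lower it and release.

>>> play_rows:
  deltas: [-0.001,0.001,0.03,0,0,0,5,-0.001,0.001,0.065,0,0,0,5,-0.001,0.001,0.095,0,0,0,5,-0.001,0.001,0.12,0,0,0,5,-0.001,0.001,0.135,0,0,0,5,-0.001,0.001,0.143,0,0,0,5,-0.001,0.001,0.148,0,0,0,5,-0.001,0.001,0.148,0,0,0,5]

```text
t: 6.55
position: [0.5646, 0.084, 0.1062]
orientation: [3.141, -0.0, 1.502]
ft_force: [0.4, -1.1, -1.7]
width: 0.0179
grip_force: 29.9
```

>>> play_rows:
  deltas: [0,0,0.0015,0,0,0,5,0,0,0.0015,0,0,0,47,0,0,0.0015,0,0,0,47,0,0,0.0015,0,0,0,47,0,0,0.0015,0,0,0,47,0,0,0,0,0,0,47,0,0,-0.04,0,0,0,47,0,0,-0.08,0,0,0,47,0,0,-0.105,0,0,0,47]

```text
t: 7.45
position: [0.565, 0.084, 0.2136]
orientation: [3.14, -0.001, 1.502]
ft_force: [0.4, 0.3, 0.4]
width: 0.0439
grip_force: 0.0
```

```bash
python3 - <<'E'
from h import *
b=shot('side');o=ctrl.get_obs(); print(o['t'],o['position'],o['width'],o['ft_force']); go(.507,-.152,.200,-3.6)
B=cv2.resize(b['frame'][60:230,170:340,::-1],(560,560),interpolation=cv2.INTER_CUBIC)
cv2.imwrite('pics/s3.png',B)
E
```

```text
7.5 [0.56633028 0.0841692  0.21658007] 0.0441790608220318 [3.21806993 0.34655818 4.2240843 ]
shift [-0.2397 -0.043   0.0158] turn [ 0.29 -0.14 -0.36]
```

View pics/s3.png

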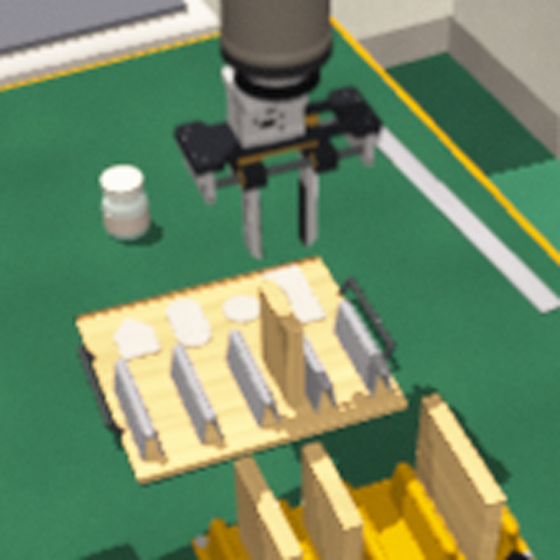

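The disc stands upright in the second slot from the far end, beside the disc card. Next is the tag.

>>> play_rows:
  deltas: [-0.239,-0.042,0.013,0,0,-0.3,47,-0.239,-0.042,0.013,0,0,-0.3,47,-0.239,-0.042,0.013,0,0,-0.3,47,-0.239,-0.042,0.013,0,0,-0.3,47,-0.239,-0.042,0.013,0,0,-0.3,47,-0.239,-0.042,0.013,0,0,-0.3,47,-0.239,-0.042,0.013,0,0,-0.3,47,-0.239,-0.042,0.013,0,0,-0.3,47]

```text
t: 8.3
position: [0.5064, -0.1504, 0.1979]
orientation: [-3.141, -0.0, 1.509]
ft_force: [0.2, -0.6, -0.0]
width: 0.0443
grip_force: 0.0
```

```bash
python3 - <<'E'
from h import *
a=shot('side');o=ctrl.get_obs(); print(o['t'],o['position']);go(.507,-.152,.104,-3.6)
E
```

```text
8.35 [ 0.50646891 -0.15011488  0.19786808]
shift [-0.0019  0.0007  0.0939] turn [-0.01 -0.01  0.08]
```

>>> play_rows:
  deltas: [-0.002,0.001,0.03,0,0,0,47,-0.002,0.001,0.06,0,0,0,47,-0.002,0.001,0.085,0,0,0,47,-0.002,0.001,0.094,0,0,0,47,-0.002,0.001,0.094,0,0,0,47,-0.002,0.001,0.094,0,0,0,5,-0.002,0.001,0.094,0,0,0,5,-0.002,0.001,0.094,0,0,0,5,-0.002,0.001,0.094,0,0,0,5,-0.002,0.001,0.094,0,0,0,5]

```text
t: 9.35
position: [0.5074, -0.1532, 0.1046]
orientation: [3.141, -0.0, 1.508]
ft_force: [-1.7, 1.4, 8.1]
width: 0.0182
grip_force: 30.0
```

>>> play_rows:
  deltas: [0,0,-0.03,0,0,0,5,0,0,-0.07,0,0,0,5,0,0,-0.11,0,0,0,5,0,0,-0.14,0,0,0,5,0.02,-0.007,-0.15,0,0,0,5,0.055,-0.02,-0.15,0,0,0,5,0.095,-0.034,-0.15,0,0,0,5,0.135,-0.048,-0.15,0,0,0,5,0.175,-0.063,-0.15,0,0,0,5,0.21,-0.075,-0.15,0,0,0,5,0.232,-0.083,-0.15,0,0,0.3,5,0.241,-0.0865,-0.15,0,0,0.3,5]

```text
t: 10.55
position: [0.435, 0.0947, 0.2541]
orientation: [-3.142, -0.0, 1.505]
ft_force: [0.2, 0.7, -2.8]
width: 0.018
grip_force: 30.0
```

```bash
python3 - <<'E'
from h import *
a=shot('side');o=ctrl.get_obs(); print(o['t'],o['position'],o['width']);go(.4362,.0925,.106,-3.9)
E
```

```text
10.6 [0.43508523 0.09477888 0.25399955] 0.017855166797613523
shift [-0.0023  0.0013  0.148 ] turn [-0.01 -0.02  0.14]
```

>>> play_rows:
  deltas: [-0.002,0.001,0.03,0,0,0,5,-0.002,0.001,0.065,0,0,0,5,-0.002,0.001,0.095,0,0,0,5,-0.002,0.001,0.12,0,0,0,5,-0.002,0.001,0.135,0,0,0,5,-0.002,0.001,0.143,0,0,0,5,-0.002,0.001,0.148,0,0,0,5,-0.002,0.001,0.149,0,0,0,5,-0.002,0.001,0.149,0,0,0,5]

```text
t: 11.5
position: [0.4371, 0.0905, 0.1055]
orientation: [3.141, -0.0, 1.502]
ft_force: [0.0, -0.3, -1.5]
width: 0.0178
grip_force: 30.0
```

>>> play_rows:
  deltas: [0,0,0.001,0,0,0,5,0,0,0.001,0,0,0,47,0,0,0.001,0,0,0,47,0,0,0.001,0,0,0,47,0,0,0.001,0,0,0,47,0,0,0,0,0,0,47,0,0,-0.04,0,0,0,47,0,0,-0.08,0,0,0,47,0,0,-0.105,0,0,0,47,0,0,-0.105,0,0,0,47]

```text
t: 12.5
position: [0.4382, 0.0912, 0.2129]
orientation: [3.138, -0.004, 1.503]
ft_force: [0.4, 0.0, -0.9]
width: 0.044
grip_force: 0.0
```

```bash
python3 - <<'E'
from h import *
b=shot('side');o=ctrl.get_obs(); print(o['t'],o['position'],o['width'],o['ft_force']); go(.4445,-.150,.200,-3.6)
B=cv2.resize(b['frame'][60:260,170:340,::-1],(510,600),interpolation=cv2.INTER_CUBIC)
cv2.imwrite('pics/s4.png',B)
E
```

```text
12.55 [0.43738519 0.09109532 0.21121382] 0.043996317713973936 [ 0.06913887 -0.80428766 -0.81973482]
shift [-0.2401  0.0234  0.0107] turn [ 0.13 -0.14 -0.29]
```

View pics/s4.png

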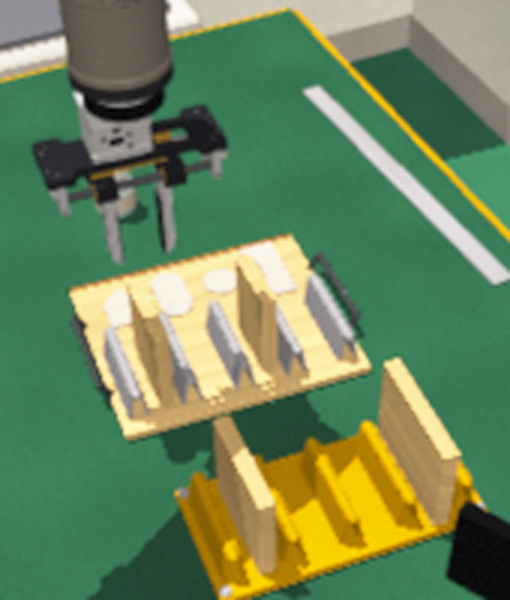

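The tag stands in the nearest slot, beside the tag card. Strap next.

>>> play_rows:
  deltas: [-0.241,0.023,0.011,0,0,-0.3,47,-0.241,0.023,0.011,0,0,-0.3,47,-0.241,0.023,0.011,0,0,-0.3,47,-0.241,0.023,0.011,0,0,-0.3,47,-0.241,0.023,0.011,0,0,-0.3,47,-0.241,0.023,0.011,0,0,-0.3,47,-0.241,0.023,0.011,0,0,-0.3,47,-0.241,0.023,0.011,0,0,-0.3,47]

```text
t: 13.35
position: [0.4429, -0.1505, 0.1983]
orientation: [-3.14, 0.0, 1.509]
ft_force: [-1.9, -0.1, -0.2]
width: 0.0439
grip_force: 0.0
```

```bash
python3 - <<'E'
from h import *
a=shot('side');o=ctrl.get_obs(); print(o['t'],o['position']);go(.4445,-.150,.104,-3.6)
E
```

```text
13.4 [ 0.4430792  -0.15026409  0.19851107]
shift [0.0003 0.0015 0.0945] turn [-0.05 -0.    0.08]
```

>>> play_rows:
  deltas: [0,0.001,0.03,0,0,0,47,0,0.001,0.06,0,0,0,47,0,0.001,0.085,0,0,0,47,0,0.001,0.094,0,0,0,47,0,0.001,0.094,0,0,0,47,0,0.001,0.094,0,0,0,5,0,0.001,0.094,0,0,0,5,0,0.001,0.094,0,0,0,5,0,0.001,0.094,0,0,0,5,0,0.001,0.094,0,0,0,5]

```text
t: 14.4
position: [0.4447, -0.1514, 0.1056]
orientation: [3.14, -0.0, 1.508]
ft_force: [-1.0, 0.7, 9.5]
width: 0.0179
grip_force: 30.0
```

>>> play_rows:
  deltas: [0,0,-0.03,0,0,0,5,0,0,-0.07,0,0,0,5,0,0,-0.11,0,0,0,5,0,0,-0.14,0,0,0,5,0.02,0.003,-0.15,0,0,0,5,0.055,0.009,-0.15,0,0,0,5,0.095,0.016,-0.15,0,0,0,5,0.135,0.022,-0.15,0,0,0,5,0.175,0.029,-0.15,0,0,0,5,0.21,0.035,-0.15,0,0,0,5,0.234,0.039,-0.15,0,0,0.3,5,0.243,0.04,-0.15,0,0,0.3,5]

```text
t: 15.6
position: [0.4995, 0.091, 0.2548]
orientation: [-3.141, 0.0, 1.505]
ft_force: [0.3, -0.8, -1.6]
width: 0.0175
grip_force: 29.9
```

```bash
python3 - <<'E'
from h import *
a=shot('side');o=ctrl.get_obs(); print(o['t'],o['position'],o['width']);go(.5001,.0885,.106,-3.9)
E
```

```text
15.65 [0.4995108  0.0909756  0.25476663] 0.017984346781453414
shift [-0.0024  0.0008  0.1488] turn [-0.01  0.03  0.15]
```

>>> play_rows:
  deltas: [-0.001,0.001,0.03,0,0,0,5,-0.001,0.001,0.065,0,0,0,5,-0.001,0.001,0.095,0,0,0,5,-0.001,0.001,0.12,0,0,0,5,-0.001,0.001,0.135,0,0,0,5,-0.001,0.001,0.143,0,0,0,5,-0.001,0.001,0.148,0,0,0,5,-0.001,0.001,0.149,0,0,0,5,-0.001,0.001,0.149,0,0,0,5]

```text
t: 16.55
position: [0.5007, 0.0874, 0.1065]
orientation: [3.141, -0.0, 1.502]
ft_force: [-0.0, 1.0, -1.8]
width: 0.0177
grip_force: 29.9
```

>>> play_rows:
  deltas: [0,0,0.001,0,0,0,5,0,0,0.001,0,0,0,47,0,0,0.001,0,0,0,47,0,0,0.001,0,0,0,47,0,0,0.001,0,0,0,47,0,0,0,0,0,0,47,0,0,-0.04,0,0,0,47,0,0,-0.08,0,0,0,47,0,0,-0.105,0,0,0,47,0,0,-0.105,0,0,0,47]

```text
t: 17.55
position: [0.502, 0.0878, 0.214]
orientation: [3.138, -0.003, 1.502]
ft_force: [0.5, 0.0, -0.8]
width: 0.044
grip_force: 0.0
```

```bash
python3 - <<'E'
from h import *
b=shot('side');o=ctrl.get_obs(); print(o['t'],o['position'],o['width'],o['ft_force']); go(.634,-.163,.200,-3.6)
E
```

```text
17.6 [0.50105933 0.08786358 0.21224347] 0.04406653691431053 [-0.47672779  0.49958719 -0.13954917]
shift [-0.2413  0.1497  0.0121] turn [ 0.13 -0.12 -0.3 ]
```

>>> play_rows:
  deltas: [-0.242,0.15,0.012,0,0,-0.3,47,-0.242,0.15,0.012,0,0,-0.3,47,-0.242,0.15,0.012,0,0,-0.3,47,-0.242,0.15,0.012,0,0,-0.3,47,-0.242,0.15,0.012,0,0,-0.3,47,-0.242,0.15,0.012,0,0,-0.3,47,-0.242,0.15,0.012,0,0,-0.3,47,-0.242,0.15,0.012,0,0,-0.3,47,-0.242,0.15,0.012,0,0,-0.3,47]

```text
t: 18.5
position: [0.633, -0.1631, 0.198]
orientation: [-3.14, -0.0, 1.509]
ft_force: [0.3, 0.0, -0.1]
width: 0.0446
grip_force: 0.0
```

```bash
python3 - <<'E'
from h import *
a=shot('side');o=ctrl.get_obs(); print(o['t'],o['position']);go(.634,-.163,.104,-3.6)
E
```

```text
18.55 [ 0.63312605 -0.16278641  0.19841836]
shift [-0.0002  0.001   0.0944] turn [-0.05 -0.04  0.07]
```

>>> play_rows:
  deltas: [0,0.001,0.03,0,0,0,47,0,0.001,0.06,0,0,0,47,0,0.001,0.085,0,0,0,47,0,0.001,0.094,0,0,0,47,0,0.001,0.094,0,0,0,47,0,0.001,0.094,0,0,0,5,0,0.001,0.094,0,0,0,5,0,0.001,0.094,0,0,0,5,0,0.001,0.094,0,0,0,5,0,0.001,0.094,0,0,0,5]

```text
t: 19.55
position: [0.6349, -0.1643, 0.1057]
orientation: [3.141, -0.0, 1.508]
ft_force: [-1.3, 0.6, 7.4]
width: 0.0175
grip_force: 30.0
```

>>> play_rows:
  deltas: [0,0,-0.03,0,0,0,5,0,0,-0.07,0,0,0,5,0,0,-0.11,0,0,0,5,0,0,-0.14,0,0,0,5,0.02,-0.002,-0.15,0,0,0,5,0.055,-0.005,-0.15,0,0,0,5,0.095,-0.009,-0.15,0,0,0,5,0.135,-0.013,-0.15,0,0,0,5,0.175,-0.017,-0.15,0,0,0,5,0.21,-0.02,-0.15,0,0,0,5,0.234,-0.022,-0.15,0,0,0.3,5,0.2435,-0.0225,-0.15,0,0,0.3,5]

```text
t: 20.75
position: [0.627, 0.0833, 0.2546]
orientation: [-3.141, -0.001, 1.506]
ft_force: [-0.2, -0.1, -1.9]
width: 0.0177
grip_force: 30.0
```

```bash
python3 - <<'E'
from h import *
a=shot('side');o=ctrl.get_obs(); print(o['t'],o['position'],o['width']);go(.6278,.080,.106,-3.9)
E
```

```text
20.8 [0.62714428 0.08336325 0.25464149] 0.017871032311187373
shift [-0.0034  0.001   0.1486] turn [-0.04 -0.03  0.18]
```

>>> play_rows:
  deltas: [-0.001,0.001,0.03,0,0,0,5,-0.001,0.001,0.065,0,0,0,5,-0.001,0.001,0.095,0,0,0,5,-0.001,0.001,0.12,0,0,0,5,-0.001,0.001,0.135,0,0,0,5,-0.001,0.001,0.143,0,0,0,5,-0.001,0.001,0.148,0,0,0,5,-0.001,0.001,0.149,0,0,0,5,-0.001,0.001,0.149,0,0,0,5]

```text
t: 21.7
position: [0.6288, 0.079, 0.1067]
orientation: [3.141, -0.0, 1.502]
ft_force: [0.5, -0.1, -1.1]
width: 0.0177
grip_force: 30.0
```

>>> play_rows:
  deltas: [0,0,0.001,0,0,0,5,0,0,0.001,0,0,0,47,0,0,0.001,0,0,0,47,0,0,0.001,0,0,0,47,0,0,0.001,0,0,0,47,0,0,0,0,0,0,47,0,0,-0.04,0,0,0,47,0,0,-0.08,0,0,0,47,0,0,-0.12,0,0,0,47,-0.04,0,-0.15,0,0,0,47]

```text
t: 22.7
position: [0.6263, 0.044, 0.2579]
orientation: [3.141, -0.002, 1.51]
ft_force: [1.1, -0.9, 0.2]
width: 0.0439
grip_force: 0.0
```

>>> play_rows:
  deltas: [-0.25,-0.05,-0.05,0,0,0,47,-0.25,-0.05,-0.05,0,0,0,47,-0.25,-0.05,-0.05,0,0,0,47,-0.25,-0.05,-0.05,0,0,0,47,-0.25,-0.05,-0.05,0,0,0,47,-0.25,-0.05,-0.05,0,0,0,47,-0.25,-0.05,-0.05,0,0,0,47,-0.25,-0.05,-0.05,0,0,0,47]

```text
t: 23.5
position: [0.559, -0.2056, 0.3057]
orientation: [-3.141, -0.0, 1.503]
ft_force: [0.6, 1.1, -0.8]
width: 0.044
grip_force: 0.0
```

```bash
python3 - <<'E'
from h import *
a=shot('top');b=shot('side');o=ctrl.get_obs(); print(o['t'],o['position'],o['width'],o['ft_force'])
A=cv2.resize(a['frame'][130:242,165:285,::-1],(600,560),interpolation=cv2.INTER_CUBIC)
B=cv2.resize(b['frame'][100:220,185:305,::-1],(600,600),interpolation=cv2.INTER_CUBIC)
cv2.imwrite('pics/t5.png',A);cv2.imwrite('pics/s5.png',B)
E
```

```text
23.6 [ 0.55923765 -0.20489088  0.30544458] 0.044434298011660385 [-0.40852807  0.16641318  0.20581004]
```

View pics/t5.png

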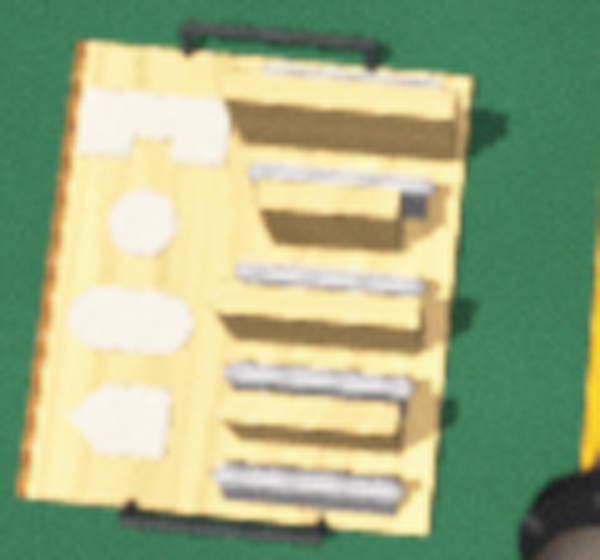

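View pics/s5.png

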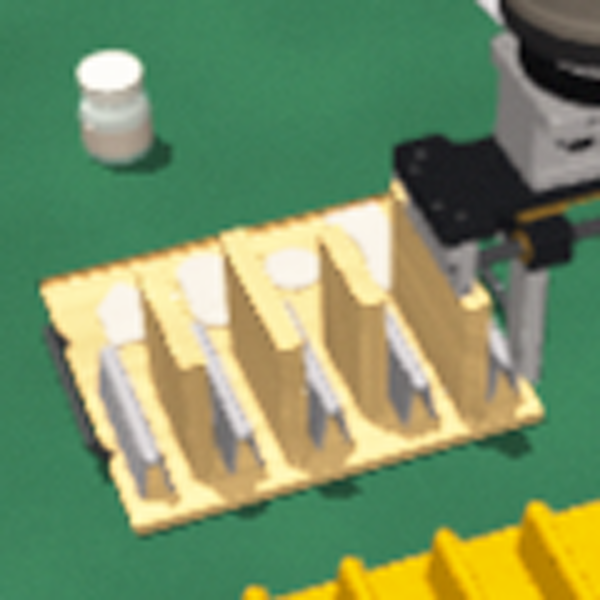

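All four boards stand upright in order: pocket, disc, strap, tag. A quick numeric check before handing in.

```bash
python3 - <<'E'
from h import *
a=shot('top')
T=lambda c:((np.array(c,float)+.5)/5-.5+[165,130])
C=np.array([.532,.0875]);u=np.array([.068,.9977]);v=np.array([.9977,-.068])
for n,k,q in [('pocket',1.5,[(226,77),(458,93),(456,118),(226,102)]),('disc',.5,[(262,182),(404,193),(402,219),(264,209)]),('strap',-.5,[(220,285),(423,300),(421,326),(222,313)]),('tag',-1.5,[(224,391),(404,402),(402,430),(226,418)])]:
    d=np.mean([ray(a,T(c),.124)[:2] for c in q],0)-C-k*.064*v
    print(n,(d@v*1000).round(1),(d@u*1000).round(1))
E
```

```text
pocket -0.3 -1.4
disc 0.3 -2.5
strap 0.7 -2.0
tag 3.0 -3.8
```

```bash
python3 -c "
from station import hand_in
print(hand_in())"
```

```text
the job is handed in; nothing more can be done
None
```

All four dies stand upright in the job-rack slots beside their own cards (pocket, disc, strap, tag from far to near), each measured within about 4 mm of its slot's middle. I didn't touch the pattern weight or the jar. The job was handed in at about 24 s; the hand-in returned no verdict.

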